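# Change the batch in, cam-lock and restart the lantern finial polisher

### The arm

A 6-joint arm with a two-finger parallel gripper is mounted at the origin on the work surface. World frame = base frame: x ahead of the robot, y to its left, z up, the work surface at z = 0. Lengths are in m, angles in rad, forces in N, time in s.
With the tool pointing down it reaches from about 0.35 to 1 m from the base axis. Payload 7.1 kg.
Tool frame: the origin (TCP) lies on the mounting face of the last link; the fingertips stand 173 mm ahead of it and the grasp point (between the pads) lies 155 mm ahead of it (robot.tcp_to_tips is the distance from the TCP to the fingertips, in m); z points along the fingers, y is the line along which they close (so a half turn about z gives the same grasp; the last joint's range is limited). The gripper opens to 85 mm and grips with 20 to 120 N. Pads are 22 mm wide; open, the fingers measure 114 mm over their backs; the gripper's body (76 mm by 85 mm) begins 54 mm behind the grasp point. The pads swing forward as they close: fully open they stand 13 mm farther back than shut.
Start: joints at [1.098, 0.423, 1.63, -0, 1.089, -0.019], TCP at [0.274, 0.562, 0.405] pointing down, gripper open.
Joint ranges: [-3, 3], [-0.9, 2.11], [0.09, 2.58], [-1.31, 4.45], [0.11, 2.69], [-2.54, 2.54]. Speed limits (rad/s): [2.39, 2.39, 3.01, 3.14, 3.14, 3.14].

### API

Orientations are given as a unit quaternion [x, y, z, w].
In Python, from workcell import robot gives the robot as it stands.
- The arm moves only by the shell command python3 drive.py, which reads ROWS from standard input. ROWS is a JSON list of rows, 1 to 5 of them, each written [[dx, dy, dz], [rx, ry, rz], opening]: dx, dy, dz in units of 5 mm, then a rotation vector rx, ry, rz in rad, then the finger opening in m; each row is the pose to reach, as a shift and turn from the pose commanded when the command began, along the tool's axes at that moment; what a row does not reach only later rows make up. A row lasts 1/8 s, in which the tool goes at most 0.0625 m and 0.188 rad, less where a joint would pass 70% of its speed; a pose out of reach is approached as far as the arm can. The fingers move at their own pace and stop on an object; the grip force is fixed at half the most. Time passes only in rows, so rows that do not move let the fingers close. It prints the time, the measured TCP pose, the force, the opening and the grip force at its end. Input that does not fit is refused with a message, and nothing moves.
- robot.get_obs(): the state, without advancing time (a new reading comes with each control period).
- robot.snapshot(name): name is "scene" or "top" or "wrist"; returns the picture (480x640x3 uint8, red, green, blue); there is no depth.
- robot.get_calibration(name): a dict with "K" (3x3 intrinsics, pixels), "xyz" and "orientation" of the camera in the world. Camera axes: x right, y down, z forward; pixel columns grow to the right and rows downward; lengths in m; the calibration is good to about 2 mm. A picture is of the moment at which its call begins: read the wrist's pose just before it. get_calibration takes no time and is no camera call; for the wrist camera it gives the pose at the moment of the call.
- robot.job_done(): hands the job in; it is judged then, once.
The state is a dict: "t": time; "qpos": joint angles; "dq": joint speeds; "tau": joint torques, N m; "tcp_pos": TCP position; "eef_rot": TCP orientation; "ft_force": force on the tool from outside, world axes, zero at the start; "torque": the same for the moment, N m; "width": finger opening in m; "gripper_force": force on a finger pad.
Only numpy, scipy, OpenCV 4.12 (cv2) and the standard library are available. Lean on these libraries where they do the work, as an engineer would, in place of code of your own. Each camera call takes 0.05 s, during which the arm holds its last target. There are 200 camera calls.

### The job

Switch the polisher's isolator off; only then move the finished red finials from the aluminium tray to the dark wooden box and put every pale unpolished finial into the tray. Next turn the cam by its crank until its red-marked high point bears squarely on the sprung plunger, clamping the tray, and last flip the isolator back on. Leave the other things on the bench where they are.

Things in the scene. Friction and masses are not known exactly. Their poses are not given: they have to be found in the camera images.
- polisher: Green bench polisher bolted to the table, 200 mm (x) by 325 mm (y) base plate, top at 24 mm. On it along its own y: an open aluminium tray centred on the origin, and 155 mm to the -y side a brass cam on a pedestal, with a sprung steel plunger between cam and tray. Origin on the table under the tray's centre; z up. Its yaw varies by up to 9 degrees.
- tray_in (a point): Centre of the tray's inner floor (29 mm above the table), axes as the polisher's. Inside 160 mm (x) by 150 mm (y), walls 5 mm thick and 20 mm high above this floor.
- cam_axis (a point): Point on the cam's upright axis of rotation, 68 mm above the table, axes as the polisher's. The plunger lies from here towards the polisher's +y.
- cam (a joint): Cam angle, rad, 0 to 2.7, growing counter-clockwise from above; stays where left (friction 0.22 N m). At 2.0 its high point faces the plunger squarely and the crank points straight away from plunger and tray (polisher's -y). Starts at 0 to 0.4, crank roughly to the polisher's -x, plunger slack. No stop or click at 2.0; beyond, the plunger eases back.
- cam_pin (a point): Middle of the upright black crank pin on the cam: 16 mm diameter, free from 78 mm to 125 mm above the table, this point at 110 mm, 62 mm from the cam axis directly across the axis from the high point. Round, so fingers can hold it from above and carry it round an arc without turning; about 5 N moves it.
- cam_high (a point): High point (red mark) on the rim of the brass eccentric disc (radius 26 mm, centre 9 mm off the axis), 35 mm from the axis, 59 mm above the table.
- plunger (a joint): Travel in m, towards the tray, of the sprung steel plunger (40 mm wide flat face 28 mm from the cam axis when slack, 59 mm above the table): 0 slack, about 0.007 when the cam's high point bears on it; the spring pushes it back with 3 to 7 N.
- done_box_in (a point): Centre of the inner floor (5 mm above the table) of a low dark wooden box fixed on the bench for finished finials: inside 120 x 120 mm, walls 5 mm thick and 20 mm high above this floor; axes along its sides, yaw up to 6 degrees.
- isolator: Grey isolator switch box fixed to the table, 85 mm (x) by 60 mm (y) by 42 mm high; origin on the table under its centre, z up; yaw varies by up to 15 degrees. A red toggle lever stands on it; green dot on the +x (ON) end, white dot on the -x (OFF) end.
- toggle (a joint): Toggle lever angle in rad: 0 = OFF, leaning 26 degrees to the box's -x (towards the robot); 0.9 = ON, leaning 26 degrees to +x. Sprung over centre at 0.45: past it the lever snaps to the other stop; about 3 N at the tip. Starts ON.
- toggle_tip (a point): Centre of the 20 mm red ball at the lever's tip, 55 mm from the pivot (pivot 40 mm above the table, on the box's centre line); about 90 mm above the table at either stop.
- raw1: Unpolished pale wood lantern finial, starting on the bench (4 to 6 are present): 36 x 36 x 16 mm square foot with a round neck (22 mm diameter, 28 mm long) standing on it; 44 mm tall, about 45 g. Origin: centre of the foot's underside; +z runs up the neck.
- raw2: Unpolished pale wood lantern finial, starting on the bench (4 to 6 are present): 36 x 36 x 16 mm square foot with a round neck (22 mm diameter, 28 mm long) standing on it; 44 mm tall, about 45 g. Origin: centre of the foot's underside; +z runs up the neck.
- raw3: Unpolished pale wood lantern finial, starting on the bench (4 to 6 are present): 36 x 36 x 16 mm square foot with a round neck (22 mm diameter, 28 mm long) standing on it; 44 mm tall, about 45 g. Origin: centre of the foot's underside; +z runs up the neck.
- raw4: Unpolished pale wood lantern finial, starting on the bench (4 to 6 are present): 36 x 36 x 16 mm square foot with a round neck (22 mm diameter, 28 mm long) standing on it; 44 mm tall, about 45 g. Origin: centre of the foot's underside; +z runs up the neck.
- raw5: Unpolished pale wood lantern finial, starting on the bench (4 to 6 are present): 36 x 36 x 16 mm square foot with a round neck (22 mm diameter, 28 mm long) standing on it; 44 mm tall, about 45 g. Origin: centre of the foot's underside; +z runs up the neck.
- raw6: Unpolished pale wood lantern finial, starting on the bench (4 to 6 are present): 36 x 36 x 16 mm square foot with a round neck (22 mm diameter, 28 mm long) standing on it; 44 mm tall, about 45 g. Origin: centre of the foot's underside; +z runs up the neck.
- red1: Finished red finial, starting in the tray (1 or 2 are present): 36 x 36 x 16 mm square foot with a round neck (22 mm diameter, 28 mm long) standing on it; 44 mm tall, about 45 g. Origin: centre of the foot's underside; +z runs up the neck.
- red2: Finished red finial, starting in the tray (1 or 2 are present): 36 x 36 x 16 mm square foot with a round neck (22 mm diameter, 28 mm long) standing on it; 44 mm tall, about 45 g. Origin: centre of the foot's underside; +z runs up the neck.
- mug: Blue mug, 76 mm wide, 85 mm high, to be left alone; origin under its centre.
- water: Clear bottle, 60 mm wide, 190 mm high, to be left alone; origin under its centre.
- glue: Small white jar with yellow cap, 56 mm wide, 70 mm high, to be left alone; origin under its centre.
- brush: Brush lying on the table, to be left alone; origin under it.
- spool: Brown wooden spool, 44 mm wide, 40 mm high, to be left alone; origin under its centre.

How it is judged:
On the way, in this order (a step that is already met when the one before it is completed fails the run):
1. the isolator toggle has snapped to OFF (value of joint toggle below 0.15 rad), for 0.2 s.
2. every red finial present lies in the wooden box and every unpolished one in the tray, isolator still off and cam not yet locked (x of raw1 in the frame of tray_in between -0.078 and 0.078 m and y of raw1 in the frame of tray_in between -0.073 and 0.073 m and z of raw1 in the frame of tray_in between -0.01 and 0.05 m and x of raw2 in the frame of tray_in between -0.078 and 0.078 m and y of raw2 in the frame of tray_in between -0.073 and 0.073 m and z of raw2 in the frame of tray_in between -0.01 and 0.05 m and x of raw3 in the frame of tray_in between -0.078 and 0.078 m and y of raw3 in the frame of tray_in between -0.073 and 0.073 m and z of raw3 in the frame of tray_in between -0.01 and 0.05 m and x of raw4 in the frame of tray_in between -0.078 and 0.078 m and y of raw4 in the frame of tray_in between -0.073 and 0.073 m and z of raw4 in the frame of tray_in between -0.01 and 0.05 m and x of raw5 in the frame of tray_in between -0.078 and 0.078 m and y of raw5 in the frame of tray_in between -0.073 and 0.073 m and z of raw5 in the frame of tray_in between -0.01 and 0.05 m and x of raw6 in the frame of tray_in between -0.078 and 0.078 m and y of raw6 in the frame of tray_in between -0.073 and 0.073 m and z of raw6 in the frame of tray_in between -0.01 and 0.05 m and x of red1 in the frame of done_box_in between -0.058 and 0.058 m and y of red1 in the frame of done_box_in between -0.058 and 0.058 m and z of red1 in the frame of done_box_in between -0.01 and 0.05 m and x of red2 in the frame of done_box_in between -0.058 and 0.058 m and y of red2 in the frame of done_box_in between -0.058 and 0.058 m and z of red2 in the frame of done_box_in between -0.01 and 0.05 m and value of joint toggle below 0.15 rad and value of joint plunger below 0.003 m), for 0.2 s.
3. the cam's high point bears on the plunger, isolator still off (value of joint cam between 1.8 and 2.2 rad and value of joint plunger above 0.006 m and value of joint toggle below 0.15 rad), for 0.2 s.
4. the isolator toggle has snapped to ON (value of joint toggle above 0.75 rad), for 0.2 s.
At the end, for the whole second after the job is handed in: Every unpolished finial present rests inside the tray and every red one inside the wooden box (any way up), the cam is within 0.2 rad of 2.0 with the plunger pushed in more than 6 mm, and the toggle is ON (above 0.75 rad) (x of raw1 in the frame of tray_in between -0.078 and 0.078 m and y of raw1 in the frame of tray_in between -0.073 and 0.073 m and z of raw1 in the frame of tray_in between -0.01 and 0.05 m and x of raw2 in the frame of tray_in between -0.078 and 0.078 m and y of raw2 in the frame of tray_in between -0.073 and 0.073 m and z of raw2 in the frame of tray_in between -0.01 and 0.05 m and x of raw3 in the frame of tray_in between -0.078 and 0.078 m and y of raw3 in the frame of tray_in between -0.073 and 0.073 m and z of raw3 in the frame of tray_in between -0.01 and 0.05 m and x of raw4 in the frame of tray_in between -0.078 and 0.078 m and y of raw4 in the frame of tray_in between -0.073 and 0.073 m and z of raw4 in the frame of tray_in between -0.01 and 0.05 m and x of raw5 in the frame of tray_in between -0.078 and 0.078 m and y of raw5 in the frame of tray_in between -0.073 and 0.073 m and z of raw5 in the frame of tray_in between -0.01 and 0.05 m and x of raw6 in the frame of tray_in between -0.078 and 0.078 m and y of raw6 in the frame of tray_in between -0.073 and 0.073 m and z of raw6 in the frame of tray_in between -0.01 and 0.05 m and x of red1 in the frame of done_box_in between -0.058 and 0.058 m and y of red1 in the frame of done_box_in between -0.058 and 0.058 m and z of red1 in the frame of done_box_in between -0.01 and 0.05 m and x of red2 in the frame of done_box_in between -0.058 and 0.058 m and y of red2 in the frame of done_box_in between -0.058 and 0.058 m and z of red2 in the frame of done_box_in between -0.01 and 0.05 m and value of joint cam between 1.8 and 2.2 rad and value of joint plunger above 0.006 m and value of joint toggle above 0.75 rad and linear speed of each of raw1, raw2, raw3, raw4, raw5, raw6, red1, red2 below 0.02 m/s); the robot touches nothing.
It fails at once if the mug, bottle, jar, brush or spool is shifted more than 40 mm (distance of any of mug, water, glue, brush, spool from where it was at the start of the episode above 0.04 m).
Of raw1, raw2, raw3, raw4, raw5, raw6 only 4 to 6 are there at a start; the rules pass over those that are not, and their reading is None.
Of red1, red2 only 1 to 2 are there at a start; the rules pass over those that are not, and their reading is None.
At some moment in a run one of raw1, raw2, raw3, raw4, raw5, raw6, red1, red2 may be knocked a few centimetres aside while the robot is not near it.
Once in a run the grip may slacken for a moment while it holds something.
It also fails if it takes over 210 s, if anything falls off the work surface, if the arm or the gripper's body presses on something with over 40 N, if the wrist force passes 120 N, or if a joint passes its speed limit or range.

## Working session

There is one attempt and no reset: what is moved stays moved. The work goes in short steps, Python scripts to look and compute and a shell command to move; the robot and the scene stay as the last step left them, time stands still between calls to the robot, and variables do not carry over. Pictures are saved under pics/ and viewed, at most 14 in all, crops included, and the job is handed in when it is done.

```bash
ls; mkdir -p pics; cat > h.py <<'E'
import numpy as np, cv2
from scipy.spatial.transform import Rotation as R
from workcell import robot
def cal(n):
    c=robot.get_calibration(n); return np.array(c["K"]),np.array(c["xyz"]),R.from_quat(c["orientation"]).as_matrix()
def ray(n,u,v,z,c=None):
    K,p,M=c or cal(n); d=M@np.linalg.inv(K)@[u,v,1]; return p+d*(z-p[2])/d[2]
def proj(n,P,c=None):
    K,p,M=c or cal(n); q=K@(M.T@(np.array(P)-p)); return q[:2]/q[2]
def snap(n,f):
    im=robot.snapshot(n); cv2.imwrite(f"pics/{f}.png",cv2.cvtColor(im,cv2.COLOR_RGB2BGR)); return im
E
python3 - <<'E'
from h import *
snap("scene","s0"); snap("top","t0")
o=robot.get_obs(); print({k:np.round(v,3) for k,v in o.items()})
for n in("scene","top","wrist"):
    K,p,M=cal(n); print(n,K[0,0],K[0,2],K[1,2],p.round(3),M.round(3).tolist())
E
```

```text
drive.py
pics
workcell.py
{'t': np.float64(0.1), 'qpos': array([ 1.098,  0.424,  1.631, -0.   ,  1.089, -0.019]), 'dq': array([-0.   , -0.003, -0.002,  0.001, -0.001,  0.   ]), 'tau': array([ 0.0000e+00, -5.5843e+01, -2.8245e+01, -0.0000e+00,  3.0000e-03,
        0.0000e+00]), 'tcp_pos': array([0.274, 0.562, 0.404]), 'eef_rot': array([ 0.225,  0.974, -0.001, -0.   ]), 'ft_force': array([0.234, 0.027, 0.114]), 'torque': array([-0.008, -0.028, -0.005]), 'gripper_force': np.float64(0.0), 'width': np.float64(0.086)}
scene 606.9744195157054 316.7313970952734 237.6119646236114 [ 1.482 -0.038  0.841] [[0.073, 0.627, -0.776], [0.997, -0.054, 0.05], [-0.01, -0.777, -0.629]]
top 599.3455675139655 312.8511445662153 245.524554814016 [0.327 0.019 1.477] [[0.014, -0.988, 0.154], [-1.0, -0.015, -0.002], [0.004, -0.154, -0.988]]
wrist 374.455580365111 321.5051448533932 229.9431000278039 [0.207 0.595 0.374] [[0.438, 0.861, 0.26], [0.899, -0.418, -0.128], [-0.002, 0.289, -0.957]]
```
View pics/t0.png

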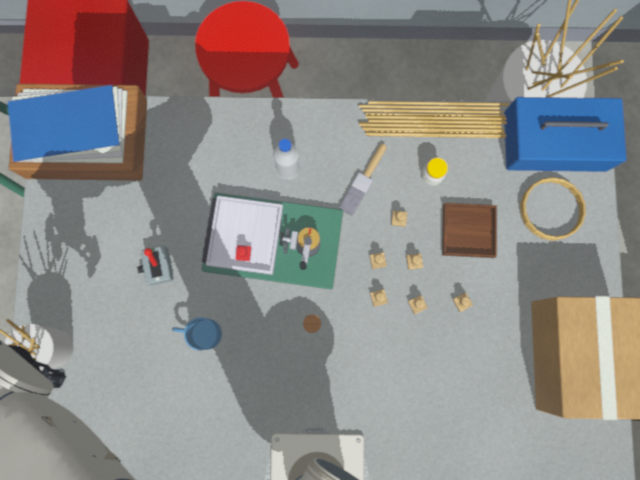

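View pics/s0.png

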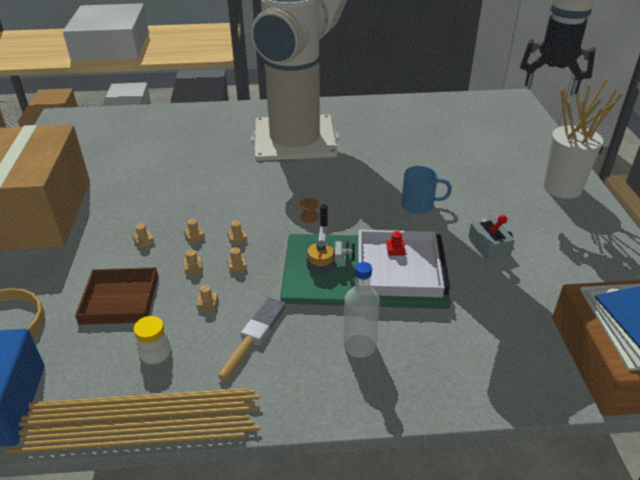

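The top view shows one red finial in the tray (243,252). Six pale finials sit at about (400,218), (378,260), (415,260), (378,297), (418,305) and (462,301). The box is at (470,230), the isolator at (155,263), the cam at (308,240) and the spool at (312,324). The scene view agrees. Next I measure these.

```bash
cat > find.py <<'E'
from h import *
def blobs(m,amin,amax=1e9):
    n,l,s,c=cv2.connectedComponentsWithStats(m.astype(np.uint8)); return [(c[i],s[i],l==i) for i in range(1,n) if amin<s[i,4]<amax]
def hsv(im): return cv2.cvtColor(im,cv2.COLOR_RGB2HSV).astype(int)
E
python3 - <<'E'
from find import *
for n,f in(("top","t0"),("scene","s0")):
    im=cv2.cvtColor(cv2.imread(f"pics/{f}.png"),cv2.COLOR_BGR2RGB); h=hsv(im); H,S,V=h[...,0],h[...,1],h[...,2]
    c=cal(n)
    print(n,"pale")
    for cc,s,m in blobs((H>8)&(H<25)&(S>70)&(V>110),60,900): print(cc.round(1),s[4],ray(n,*cc,0.02).round(4)[:2])
    print("red")
    for cc,s,m in blobs(((H<6)|(H>174))&(S>150)&(V>110),20,900): print(cc.round(1),s, ray(n,*cc,.05).round(4)[:2], ray(n,*cc,.09).round(4)[:2])
    print("green")
    for cc,s,m in blobs((H>60)&(H<90)&(S>90)&(V>40),1500,50000):
        q=cv2.minAreaRect(cv2.findNonZero(m.astype(np.uint8))); b=cv2.boxPoints(q); print(s,b.round(1).tolist(),[ray(n,*p,.024).round(4)[:2].tolist() for p in b])
    for name,mm in(("brown",(S>100)&(V<110)&((H<15)|(H>172))),):
        print(name)
        for cc,s,m in blobs(mm,300,6000):
            q=cv2.minAreaRect(cv2.findNonZero(m.astype(np.uint8))); b=cv2.boxPoints(q); print(s,b.round(1).tolist(),ray(n,*cc,.015).round(4)[:2],[ray(n,*p,.025).round(4)[:2].tolist() for p in b])
im=cv2.imread("pics/t0.png")
cv2.imwrite("pics/c0.png",np.hstack([cv2.resize(im[185:295,195:345],(600,440),interpolation=cv2.INTER_CUBIC),cv2.resize(im[230:340,130:180],(200,440),interpolation=cv2.INTER_CUBIC)]))
E
```

```text
top pale
[590.2  78.5] 173 [ 1.0011 -0.6931]
[549.2  79.9] 73 [ 0.9956 -0.5871]
[46.4 86.6] 352 [0.9568 0.7038]
[130.9 107.6] 589 [0.9038 0.4844]
[374.8 159.8] 228 [ 0.7758 -0.1373]
[ 23.8 167.7] 407 [0.7415 0.7427]
[398.8 218. ] 192 [ 0.6271 -0.1964]
[308.6 236.9] 291 [0.5764 0.0265]
[377.5 260.1] 192 [ 0.521  -0.1435]
[470.9 254.7] 100 [ 0.5379 -0.3731]
[414.1 261.1] 195 [ 0.5201 -0.2332]
[378.5 297.5] 190 [ 0.4296 -0.1455]
[462.2 301.7] 199 [ 0.4222 -0.3489]
[417.3 304.1] 193 [ 0.4149 -0.2397]
[311.7 323.1] 239 [0.3656 0.0157]
[ 21.5 338.1] 274 [0.3201 0.7108]
red
[243. 253.] [237 247  13  13 161] [0.5297 0.1834] [0.524  0.1788]
[150.6 256.7] [145 249  12  17  96] [0.5174 0.4047] [0.5121 0.3939]
green
[ 239  204  103   84 2887] [[238.60000610351562, 274.79998779296875], [249.60000610351562, 197.5], [341.79998779296875, 210.6999969482422], [330.70001220703125, 288.0]] [[0.4796, 0.1953], [0.6727, 0.1743], [0.6427, -0.0547], [0.4507, -0.0292]]
brown
[  31    4  118  175 3631] [[30.799999237060547, 176.3000030517578], [128.6999969482422, 3.799999952316284], [211.60000610351562, 50.799
[... 1297 characters left out ...]
55.8000030517578, 267.8999938964844], [157.39999389648438, 321.1000061035156], [76.30000305175781, 323.6000061035156]] [ 0.6104 -0.3714] [[0.5388, -0.4671], [0.5451, -0.3044], [0.6938, -0.2819], [0.6877, -0.4295]]
[554 285  41  66 862] [[541.4000244140625, 298.1000061035156], [575.2000122070312, 280.0], [604.7000122070312, 335.0], [570.7999877929688, 353.1000061035156]] [0.7372 0.4845] [[0.6936, 0.4372], [0.6502, 0.5208], [0.7929, 0.5154], [0.8282, 0.4395]]
[ 572  341   68   75 1226] [[569.7999877929688, 354.0], [612.5999755859375, 331.0], [652.4000244140625, 404.79998779296875], [609.5, 427.8999938964844]] [0.8859 0.4808] [[0.83, 0.4369], [0.7849, 0.5335], [0.941, 0.5259], [0.9761, 0.4401]]
```

View pics/c0.png

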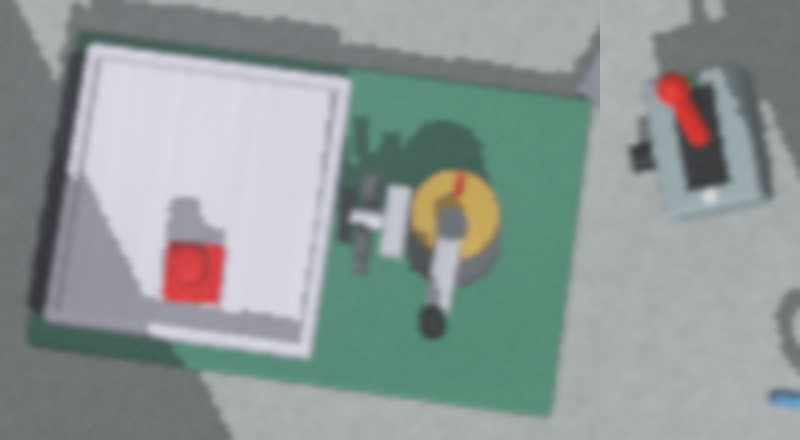

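The crop shows the tray rim corners at (90,42), (352,78), (311,357) and (45,318). The cam hub is at (452,222), the pin top at (432,320), the toggle ball at (672,90) and the isolator's white dot at (710,197). From these I compute poses.

```bash
python3 - <<'E'
from find import *
g=lambda u,v,z:ray("top",195+(u+.5)/4-.5,185+(v+.5)/4-.5,z)
tr=np.array([g(*p,.049) for p in((90,42),(352,78),(311,357),(45,318))]); print("tray",tr.round(4)[:,:2].tolist(),tr.mean(0).round(4))
pl=np.array([g(*p,.024) for p in((588,98),(550,415))]);print("plate",pl.round(4)[:,:2].tolist())
d=[tr[0]-tr[3],tr[1]-tr[2],pl[0]-pl[1]];print("yaw x",[np.degrees(np.arctan2(a[1],a[0])).round(2) for a in d],[np.linalg.norm(a).round(4) for a in d])
d=[tr[0]-tr[1],tr[3]-tr[2]];print("yaw y",[np.degrees(np.arctan2(a[1],a[0])).round(2)-90 for a in d],[np.linalg.norm(a).round(4) for a in d])
yaw=np.radians(-7.6);ex=np.array([np.cos(yaw),np.sin(yaw)]);ey=np.array([-ex[1],ex[0]])
o=tr.mean(0)[:2];print("cam pred",(o-.155*ey).round(4),"hub",g(452,222,.075).round(4),"pin",g(432,320,.125).round(4))
g2=lambda u,v,z:ray("top",130+(u-600+.5)/4-.5,230+(v+.5)/4-.5,z)
print("ball",g2(672,90,.09).round(4),"white",g2(710,197,.042).round(4),"green",g2(693,75,.042).round(4), "box corners",[g2(*p,.042).round(4).tolist() for p in((735,65),(768,198),(672,216),(648,135))])
import cv2
im=cv2.cvtColor(cv2.imread("pics/t0.png"),cv2.COLOR_BGR2RGB);h=hsv(im)[195:265,430:505]
m=(h[...,1]>90)&(h[...,2]<125)
cc,s,m=max(blobs(m,100),key=lambda b:b[1][4]);q=cv2.minAreaRect(cv2.findNonZero(m.astype(np.uint8)));b=cv2.boxPoints(q)+[430,195]
print("box",s,b.round(1).tolist(),[ray("top",*p,.025).round(4)[:2].tolist() for p in b],ray("top",*b.mean(0),.025).round(4))
print(robot.tcp_to_tips)
E
```

```text
tray [[0.6715, 0.2512], [0.6514, 0.0908], [0.4803, 0.1116], [0.5015, 0.2715]] [0.5762 0.1813 0.049 ]
plate [[0.6467, -0.0544], [0.4498, -0.0326]]
yaw x [np.float64(-6.83), np.float64(-6.92), np.float64(-6.3)] [np.float64(0.1712), np.float64(0.1724), np.float64(0.1981)]
yaw y [np.float64(-7.1299999999999955), np.float64(-7.530000000000001)] [np.float64(0.1616), np.float64(0.1614)]
cam pred [0.5557 0.0276] hub [0.5591 0.0283 0.075 ] pin [0.4943 0.0385 0.125 ]
ball [0.5227 0.4014 0.09  ] white [0.465  0.3882 0.042 ] green [0.5388 0.4024 0.042 ] box corners [[0.5453, 0.3774, 0.042], [0.4649, 0.3534, 0.042], [0.4533, 0.4103, 0.042], [0.5019, 0.4275, 0.042]]
box [  14    8   52   54 2202] [[444.0, 203.0], [495.0, 203.0], [495.0, 256.0], [444.0, 256.0]] [[0.6658, -0.3083], [0.6677, -0.435], [0.5348, -0.4306], [0.533, -0.3057]] [ 0.5999 -0.3699  0.025 ]
0.1734
```

Units first: shifts go in units of 5 mm. So -0.3 m is -60, -0.24 m is -48.

```bash
cat > d.py <<'E'
import sys
from h import *
# usage: d.py x y z [toolx_deg]: tool-axis deltas to world target
o=robot.get_obs(); M=R.from_quat(o["eef_rot"]); p=np.array(o["tcp_pos"]); T=[float(a) for a in sys.argv[1:4]]
a=np.radians(float(sys.argv[4]) if len(sys.argv)>4 else 173.)
c,s=np.cos(a),np.sin(a); G=R.from_matrix(np.array([[c,s,0],[s,-c,0],[0,0,-1]]))
print("t",round(o["t"],2),"pos",p.round(4),"d",M.inv().apply(np.array(T)-p).round(4),"rot",(M.inv()*G).as_rotvec().round(4),"w",round(float(o["width"]),4),"F",np.round(o["ft_force"],1))
E
echo '[[[-12, 0, 0], [0, 0, -0.08], 0], [[-24, 0, 0], [0, 0, -0.16], 0], [[-36, 0, 0], [0, 0, -0.24], 0], [[-48, 0, 6], [0, 0, -0.332], 0], [[-60, -2, 12], [0, 0, -0.332], 0]]' | python3 drive.py
python3 d.py .565 .408 .253
```

```text
t: 0.72
tcp_pos: [0.5336, 0.4254, 0.3484]
eef_rot: [0.06, 0.998, 0.0, 0.0]
ft_force: [-0.0, -0.1, -0.9]
width: 0.0001
gripper_force: 0.0
t 0.72 pos [0.5336 0.4254 0.3484] d [-0.0332 -0.0136  0.0954] rot [0.0006 0.0005 0.0015] w 0.0001 F [-0.  -0.1 -0.9]
```

In the tool's units: 0.092 m is 18.4, -0.01 m is -2.

```bash
echo '[[[-5.4, -2, 10], [0, 0, 0], 0], [[-5.4, -2, 18.4], [0, 0, 0], 0], [[-5.4, -2, 18.4], [0, 0, 0], 0]]' | python3 drive.py
echo '[[[4, -1.4, 0], [0, 0, 0], 0], [[8, -2.8, 0], [0, 0, 0], 0], [[12.8, -4.2, 0], [0, 0, 0], 0], [[12.8, -4.2, 0], [0, 0, 0], 0]]' | python3 drive.py
echo '[[[-4, 0, -10], [0, 0, 0], 0.05], [[-4, 0, -24], [0, 0, 0], 0.05], [[-4, 0, -30], [0, 0, 0], 0.05], [[-4, 0, -30], [0, 0, 0], 0.05]]' | python3 drive.py
python3 - <<'E'
from find import *
im=snap("top","t1")
h=hsv(im);H,S,V=h[...,0],h[...,1],h[...,2]
for cc,s,m in blobs(((H<6)|(H>174))&(S>150)&(V>110),10,900): print(cc.round(1),s, ray("top",*cc,.05).round(4)[:2], ray("top",*cc,.09).round(4)[:2])
im=snap("scene","s1")
w=snap("wrist","w1")
h=hsv(im);H,S,V=h[...,0],h[...,1],h[...,2]
for cc,s,m in blobs(((H<6)|(H>174))&(S>150)&(V>110),10,900): print(cc.round(1),s, ray("scene",*cc,.05).round(4)[:2], ray("scene",*cc,.09).round(4)[:2])
cv2.imwrite("pics/c1.png",cv2.cvtColor(np.hstack([cv2.resize(im[180:300,370:530],(400,300)),cv2.resize(w,(400,300))]),cv2.COLOR_RGB2BGR))
E
python3 d.py .54 .19 .35
```

```text
t: 1.1
tcp_pos: [0.5564, 0.4116, 0.2528]
eef_rot: [0.061, 0.998, -0.003, -0.003]
ft_force: [0.3, -0.5, 0.3]
width: 0.0
gripper_force: 0.0
t: 1.6
tcp_pos: [0.493, 0.403, 0.2623]
eef_rot: [0.06, 0.998, 0.005, 0.005]
ft_force: [5.1, 7.2, 3.2]
width: -0.0
gripper_force: 4.7
t: 2.1
tcp_pos: [0.5117, 0.3986, 0.4138]
eef_rot: [0.06, 0.998, 0.003, 0.004]
ft_force: [1.2, -0.6, -0.9]
width: 0.05
gripper_force: 0.0
[242.9 253. ] [236 247  14  13 162] [0.5296 0.1835] [0.524  0.1789]
[153.5 268.5] [152 265   4   8  15] [0.4891 0.396 ] [0.4845 0.3855]
[490.6 204.4] [487 202   8   6  28] [0.4231 0.4162] [0.4766 0.3932]
[396.7 234.6] [392 232  10   6  50] [0.5108 0.1912] [0.56   0.1796]
[390.2 245.5] [387 239  10  13  66] [0.545  0.1719] [0.5924 0.1613]
[402.4 244.2] [401 239   4  12  29] [0.5429 0.1974] [0.5904 0.1855]
t 2.25 pos [0.5107 0.3976 0.4075] d [-0.0542 -0.2025  0.0575] rot [0.    0.    0.001] w 0.05 F [-0.   0.2 -0.6]
```

View pics/c1.png

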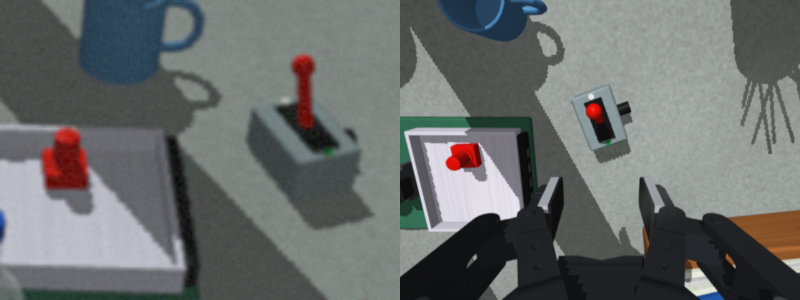

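Toggle is OFF: the ball leans to the white dot in both views. Next is the red finial.

In the tool's units: -0.2115 m is -42.3, 0.1 m is 20.

```bash
echo '[[[-3, -12, 4], [0, 0, 0], 0.05], [[-6, -24, 10], [0, 0, 0], 0.05], [[-9, -35, 16], [0, 0, 0], 0.05], [[-9, -42.3, 20], [0, 0, 0], 0.05], [[-9, -42.3, 20], [0, 0, 0], 0.05]]' | python3 drive.py >/dev/null
python3 - <<'E'
from find import *
im=snap("wrist","w2"); h=hsv(im);H,S,V=h[...,0],h[...,1],h[...,2]
for cc,s,m in blobs(((H<6)|(H>174))&(S>150)&(V>90),50): print(cc.round(1),s,ray("wrist",*cc,.05).round(4))
print(proj("wrist",[.5296,.1822,.073]),proj("wrist",[.5296,.1822,.029]))
E
python3 d.py .5296 .1822 .222
```

```text
[334.6 244.6] [ 307  215   56   64 3139] [0.5327 0.1899 0.05  ]
[ 94.5 360.5] [ 90 354  10  17 121] [0.5975 0.0126 0.05  ]
[321.93872474 254.03538362] [321.99416697 231.86340752]
t 2.92 pos [0.5296 0.1809 0.3053] d [-0.0002  0.0014  0.0833] rot [-0.0017 -0.0041 -0.0021] w 0.0502 F [0.3 0.9 0.4]
```

View pics/w2.png

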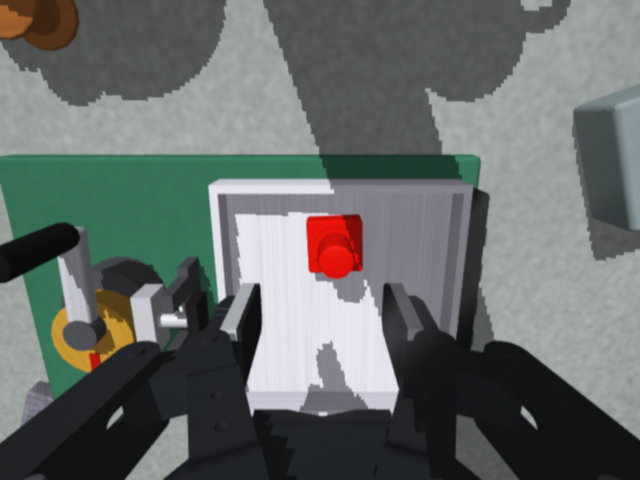

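The wrist view shows the red neck top at (336,262). I predicted (322,254), so it looks 8 mm further to +y. The front tray rim corners are at (210,183) and (474,180). I take a settled frame to check for bias.

```bash
python3 - <<'E'
from find import *
c=cal("wrist");im=snap("wrist","w3"); h=hsv(im);H,S,V=h[...,0],h[...,1],h[...,2]
print(c[1].round(4),robot.get_obs()["tcp_pos"])
for cc,s,m in blobs(((H<6)|(H>174))&(S>150)&(V>90),50): print(cc.round(1),s)
d=abs(im.astype(int)-cv2.cvtColor(cv2.imread("pics/w2.png"),cv2.COLOR_BGR2RGB)).mean();print("diff",d)
for p,z in(((336,262),.073),((335,215),.045),((210,183),.049),((474,180),.049),((85,333),.075),((70,237),.125)):print(p,ray("wrist",*p,z).round(4)[:2])
E
```

```text
[0.4553 0.1916 0.2758] [0.53018533 0.18209075 0.30629025]
[331.  241.6] [ 303  212   56   63 3102]
[ 92.3 358.9] [ 87 350  11  20 158]
diff 6.176345486111111
(336, 262) [0.5371 0.1911]
(335, 215) [0.5162 0.1938]
(210, 183) [0.4858 0.1201]
(474, 180) [0.5036 0.2804]
(85, 333) [0.564  0.0331]
(70, 237) [0.4913 0.0803]
```

The wrist camera is consistent with the fingers: their midline falls at column 322, as calibrated. The top camera is biased by about (+4,+6) mm, so I go by the wrist camera.

```bash
echo '[[[-0.6, 1.3, 8], [0, 0, 0], 0.05], [[-0.6, 1.3, 16.8], [0, 0, 0], 0.05], [[-0.6, 1.3, 16.8], [0, 0, 0], 0.05], [[-0.6, 1.3, 16.8], [0, 0, 0], 0]]' | python3 drive.py | tail -5
echo '[[[0, 0, 0], [0, 0, 0], 0], [[0, 0, 0], [0, 0, 0], 0]]' | python3 drive.py
echo '[[[0, 0, -10], [0, 0, 0], 0], [[0, 0, -22], [0, 0, 0], 0], [[0, 0, -24], [0, 0, 0], 0], [[0, 0, -24], [0, 0, 0], 0]]' | python3 drive.py | tail -2
python3 d.py .604 -.365 .34
```

```text
tcp_pos: [0.5346, 0.1894, 0.2244]
eef_rot: [0.06, 0.998, 0.0, 0.001]
ft_force: [-0.2, 1.3, -0.2]
width: 0.033
gripper_force: 0.0
t: 3.72
tcp_pos: [0.5349, 0.1888, 0.2252]
eef_rot: [0.061, 0.998, 0.001, 0.002]
ft_force: [-1.3, 1.9, 7.0]
width: 0.02
gripper_force: 59.0
width: 0.02
gripper_force: 58.8
t 4.22 pos [0.534  0.1882 0.3442] d [-0.1367 -0.5406  0.004 ] rot [0.001  0.0022 0.0002] w 0.02 F [-0.8  0.4 -1.3]
```

In the tool's units: -0.27 m is -54, -0.23 m is -46.

```bash
echo '[[[-2.8, -11, 0], [0, 0, 0], 0], [[-5.6, -22, 0], [0, 0, 0], 0], [[-8.6, -34, 0], [0, 0, 0], 0], [[-11.6, -46, 0], [0, 0, 0], 0], [[-13.8, -54, 0], [0, 0, 0], 0]]' | python3 drive.py | tail -2
echo '[[[-2.8, -11, 0], [0, 0, 0], 0], [[-5.6, -22, 0], [0, 0, 0], 0], [[-8.6, -34, 0], [0, 0, 0], 0], [[-11.6, -46, 0], [0, 0, 0], 0], [[-13.6, -54, 0], [0, 0, 0], 0]]' | python3 drive.py | tail -2
echo '[[[0, 0, 10], [0, 0, 0], 0], [[0, 0, 22], [0, 0, 0], 0], [[0, 0, 27.8], [0, 0, 0], 0], [[0, 0, 27.8], [0, 0, 0], 0]]' | python3 drive.py
```

```text
width: 0.0199
gripper_force: 58.9
width: 0.0199
gripper_force: 58.9
t: 5.98
tcp_pos: [0.6027, -0.3634, 0.1991]
eef_rot: [0.061, 0.998, 0.002, -0.003]
ft_force: [-0.6, 0.6, -0.7]
width: 0.0198
gripper_force: 70.6
```

In the tool's units: -0.117 m is -23.4, -0.05 m is -10.

```bash
echo '[[[0, 0, 0], [0, 0, 0], 0.05], [[0, 0, 0], [0, 0, 0], 0.05], [[0, 0, -10], [0, 0, 0], 0.05], [[0, 0, -22], [0, 0, 0], 0.05], [[6, 0, -23.4], [0, 0, 0], 0.05]]' | python3 drive.py |tail -2
echo '[[[10, 0, 0], [0, 0, 0], 0.05], [[22, 0, 0], [0, 0, 0], 0.05], [[30, 0, 0], [0, 0, 0], 0.05], [[30, 0, 0], [0, 0, 0], 0.05]]' | python3 drive.py |tail -5
python3 - <<'E'
from find import *
robot.snapshot("wrist")
c=cal("wrist");im=snap("wrist","w4"); h=hsv(im);H,S,V=h[...,0],h[...,1],h[...,2]
for cc,s,m in blobs((H>8)&(H<25)&(S>70)&(V>90),300,20000): print("pale",cc.round(1),s,ray("wrist",*cc,.02,c).round(4)[:2])
n="top";im=snap(n,"t4");h=hsv(im);H,S,V=h[...,0],h[...,1],h[...,2]
for cc,s,m in blobs((H>8)&(H<25)&(S>70)&(V>110),100,220): print("top",cc.round(1),s[4],ray(n,*cc,0.02).round(4)[:2])
for cc,s,m in blobs(((H<6)|(H>174))&(S>150)&(V>110),40,900): print("red",cc.round(1),s, ray(n,*cc,.03).round(4)[:2])
E
python3 d.py .425 -.344 .20
```

```text
width: 0.0498
gripper_force: 0.0
tcp_pos: [0.4234, -0.342, 0.3219]
eef_rot: [0.062, 0.998, 0.0, -0.0]
ft_force: [0.9, 0.2, 0.6]
width: 0.0498
gripper_force: 0.0
pale [455.8 189. ] [ 421  157   67   65 2575] [ 0.4139 -0.2406]
pale [586.6 193.2] [ 546  163   82   61 3066] [ 0.4288 -0.1449]
pale [311.7 215.3] [ 281  184   63   64 2265] [ 0.4208 -0.3484]
pale [580.7 303.5] [ 544  273   72   61 2631] [ 0.5202 -0.1423]
pale [467.  314.6] [ 438  285   56   62 2397] [ 0.5192 -0.2335]
pale [166.3 449.2] [149 427  35  45 672] [ 0.6262 -0.5109]
top [590.3  78.5] 171 [ 1.0013 -0.6933]
top [398.8 218.1] 191 [ 0.627  -0.1965]
top [448.3 238.6] 147 [ 0.5771 -0.3183]
top [377.6 260.1] 191 [ 0.5211 -0.1436]
top [414.1 261. ] 195 [ 0.5201 -0.2331]
top [378.4 297.5] 189 [ 0.4296 -0.1454]
top [417.4 304.1] 191 [ 0.4149 -0.2398]
red [466.3 230.8] [459 223  16  17 238] [ 0.5955 -0.3605]
t 7.25 pos [ 0.4267 -0.343   0.322 ] d [ 0.0018 -0.001   0.122 ] rot [-0.0014  0.0023  0.0004] w 0.0499 F [0.5 0.  0.7]
```

View pics/w4.png

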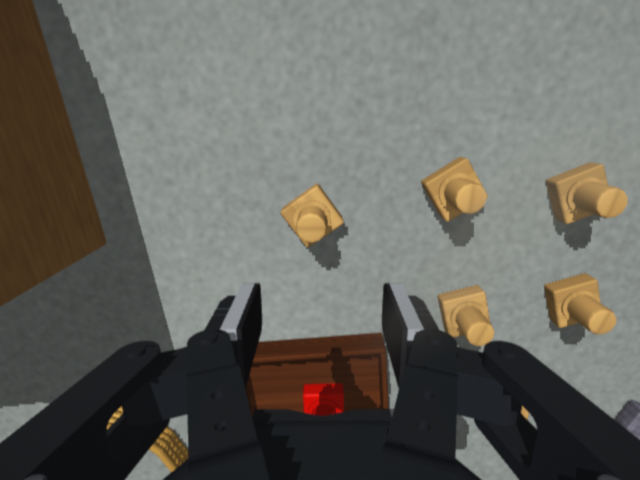

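The wrist and top views agree here to 1 mm. The finials are at wrist pixels (312,215), (456,189), (587,193), (581,304) and (467,315), and the red one is in the box. Now I tabulate the tool-axis moves.

```bash
python3 - <<'E'
import numpy as np
a=np.radians(-7);ex=np.array([np.cos(a),np.sin(a)]);ey=np.array([-ex[1],ex[0]])
T=lambda p:np.array([-(np.array(p)@ex),np.array(p)@ey])
c=np.array([.578,.185])
raw=dict(E=(.4208,-.3484),F=(.4143,-.2401),D=(.429,-.1452),C=(.5197,-.2333),A=(.627,-.1965),B=(.5206,-.143))
slot=[(.052,.036),(0,.036),(-.052,.036),(.052,-.036),(0,-.036),(-.052,-.036)]
ks=list(raw)
for i,k in enumerate(ks):
    s=T(c+slot[i][0]*ex+slot[i][1]*ey)
    print(k,"raw->slot",(s-T(raw[k])).round(4),"slot->next",(T(raw[ks[i+1]])-s).round(4) if i<5 else "", c+slot[i][0]*ex+slot[i][1]*ey)
E
echo '[[[1, -1.2, 10], [0, 0, 0], 0.05], [[1, -1.2, 20], [0, 0, 0], 0.05], [[1, -1.2, 25], [0, 0, 0], 0.05], [[1, -1.2, 25], [0, 0, 0], 0.05], [[1, -1.2, 25], [0, 0, 0], 0]]' | python3 drive.py | tail -5
echo '[[[0, 0, 0], [0, 0, 0], 0], [[0, 0, 0], [0, 0, 0], 0], [[0, 0, -10], [0, 0, 0], 0], [[0, 0, -22], [0, 0, 0], 0], [[0, 0, -29], [0, 0, 0], 0]]' | python3 drive.py
```

```text
E raw->slot [-0.143   0.5846] slot->next [ 0.1627 -0.4779] [0.6339997  0.21439446]
F raw->slot [-0.1107  0.4779] slot->next [ 0.1076 -0.3819] [0.5823873  0.22073166]
D raw->slot [-0.0556  0.3819] slot->next [-0.0451 -0.4583] [0.5307749  0.22706887]
C raw->slot [-0.0589  0.3863] slot->next [-0.0431 -0.3367] [0.6252251  0.14293113]
A raw->slot [0.0951 0.3367] slot->next [ 0.017  -0.2966] [0.5736127  0.14926834]
B raw->slot [0.035  0.2966] slot->next  [0.5220003  0.15560554]
tcp_pos: [0.4211, -0.3483, 0.1969]
eef_rot: [0.061, 0.998, -0.001, 0.001]
ft_force: [-0.3, 1.0, -0.2]
width: 0.0326
gripper_force: 0.0
t: 8.5
tcp_pos: [0.4203, -0.348, 0.3445]
eef_rot: [0.061, 0.998, -0.001, 0.001]
ft_force: [-0.3, -0.0, -0.7]
width: 0.02
gripper_force: 58.8
```

In the tool's units: 0.29 m is 58, 0.232 m is 46.4.

```bash
echo '[[[-2.8, 11.6, 0], [0, 0, 0], 0], [[-5.6, 23.2, 0], [0, 0, 0], 0], [[-8.6, 34.8, 0], [0, 0, 0], 0], [[-11.4, 46.4, 0], [0, 0, 0], 0], [[-14.2, 58, 0], [0, 0, 0], 0]]' | python3 drive.py | tail -2
echo '[[[-2.8, 11.6, 0], [0, 0, 0], 0], [[-5.6, 23.2, 0], [0, 0, 0], 0], [[-8.6, 34.8, 0], [0, 0, 0], 0], [[-11.6, 47, 0], [0, 0, 0], 0], [[-14.4, 58.92, 0], [0, 0, 0], 0]]' | python3 drive.py | tail -2
echo '[[[0, 0, 0], [0, 0, 0], 0], [[0, 0, 10], [0, 0, 0], 0], [[0, 0, 20], [0, 0, 0], 0], [[0, 0, 22.8], [0, 0, 0], 0], [[0, 0, 22.8], [0, 0, 0], 0]]' | python3 drive.py
python3 - <<'E'
from find import *
snap("wrist","w5")
E
```

```text
width: 0.02
gripper_force: 58.9
width: 0.0193
gripper_force: 58.9
t: 10.38
tcp_pos: [0.6329, 0.2143, 0.2282]
eef_rot: [0.061, 0.998, -0.0, -0.0]
ft_force: [-0.5, 0.5, -0.9]
width: 0.0198
gripper_force: 59.2
```

View pics/w5.png

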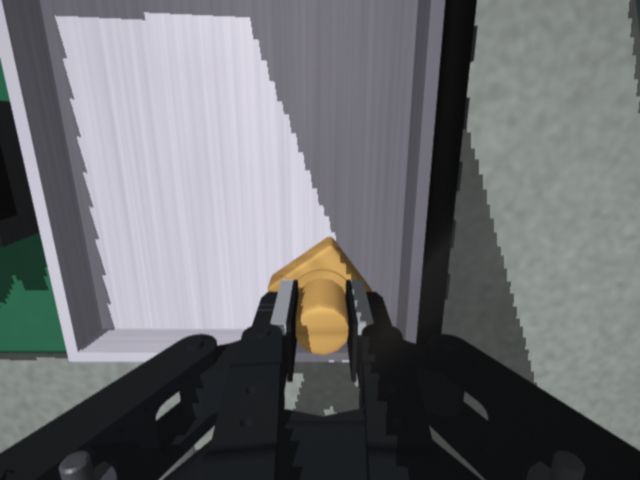

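The wrist view shows the held finial at (325,320) over the tray's far right corner, with the far rim at row 345. I check its clearance before release.

```bash
python3 - <<'E'
from h import *
a=np.radians(-7);ex=np.array([np.cos(a),np.sin(a)]);ey=np.array([-ex[1],ex[0]]);p=np.array(robot.get_obs()["tcp_pos"])[:2]
for n,u,z in(("far rim outer L",(76,361),.049),("far rim outer",(230,361),.049),("floor far-left",(113,329),.029),("right wall rim inner",(415,50),.049),("right wall rim in low",(405,300),.049),("left rim in",(75,330),.049)):
    w=ray("wrist",*u,z)[:2]; print(n,w.round(4),"rel tool along ex,ey",((w-p)@ex).round(4),((w-p)@ey).round(4))
E
```

```text
far rim outer L [0.6537 0.0979] rel tool along ex,ey 0.0345 -0.1132
far rim outer [0.6624 0.1693] rel tool along ex,ey 0.0344 -0.0413
floor far-left [0.65   0.1058] rel tool along ex,ey 0.0298 -0.1058
right wall rim inner [0.5402 0.2616] rel tool along ex,ey -0.0981 0.0355
right wall rim in low [0.6408 0.2522] rel tool along ex,ey 0.0028 0.0384
left rim in [0.6377 0.1025] rel tool along ex,ey 0.018 -0.1105
```

Units first: shifts go in units of 5 mm. So -0.11 m is -22, -0.1 m is -20.

```bash
echo '[[[0, 0, 0.4], [0, 0, 0], 0.05], [[0, 0, 0.4], [0, 0, 0], 0.05], [[0, 0, -10], [0, 0, 0], 0.05], [[0, 0, -20], [0, 0, 0], 0.05], [[3.6, -10, -22], [0, 0, 0], 0.05]]' | python3 drive.py |tail -2
echo '[[[4, -11.6, 0], [0, 0, 0], 0.05], [[8, -23.2, 0], [0, 0, 0], 0.05], [[12, -34.8, 0], [0, 0, 0], 0.05], [[16, -46.4, 0], [0, 0, 0], 0.05], [[20, -58, 0], [0, 0, 0], 0.05]]' | python3 drive.py |tail -2
echo '[[[4, -11.6, 0], [0, 0, 0], 0.05], [[8, -23.2, 0], [0, 0, 0], 0.05], [[8.94, -27.58, 4], [0, 0, 0], 0.05], [[8.94, -27.58, 4], [0, 0, 0], 0.05]]' | python3 drive.py |tail -2
cat > look.py <<'E'
from find import *
import sys
robot.snapshot("wrist")
c=cal("wrist");im=snap("wrist",sys.argv[1]); h=hsv(im);H,S,V=h[...,0],h[...,1],h[...,2]
for cc,s,m in blobs((H>8)&(H<25)&(S>70)&(V>90),300,20000): print("pale",cc.round(1),s,ray("wrist",*cc,.02,c).round(4)[:2])
E
cat > toplook.py <<'E'
from find import *
import sys
n="top";im=snap(n,sys.argv[1]);h=hsv(im);H,S,V=h[...,0],h[...,1],h[...,2]
for cc,s,m in blobs((H>8)&(H<25)&(S>70)&(V>110),60,300): print("top",cc.round(1),s[4],ray(n,*cc,0.02).round(4)[:2],"tray-h",ray(n,*cc,0.05).round(4)[:2])
for cc,s,m in blobs(((H<6)|(H>174))&(S>150)&(V>110),10,900): print("red",cc.round(1),s, ray(n,*cc,.03).round(4)[:2])
E
python3 look.py w6; python3 toplook.py t6; python3 d.py .4143 -.2401 .197
```

```text
width: 0.0499
gripper_force: 0.0
width: 0.05
gripper_force: 0.0
width: 0.05
gripper_force: 0.0
pale [321.2 222.9] [ 290  191   63   64 2340] [ 0.4134 -0.2386]
pale [447.9 227.2] [ 415  196   62   61 2534] [ 0.4283 -0.1454]
pale [457.6 325.4] [ 430  303   50   49 1365] [ 0.5123 -0.1398]
pale [345.1 344.1] [ 319  315   51   64 2150] [ 0.5184 -0.2318]
top [590.2  78.5] 170 [ 1.0012 -0.6931] tray-h [ 0.9873 -0.6784]
top [374.9 159.7] 223 [ 0.7758 -0.1375] tray-h [ 0.7666 -0.1343]
top [232.6 210.9] 169 [0.6389 0.2159] tray-h [0.6325 0.2119]
top [398.9 218.1] 187 [ 0.6269 -0.1966] tray-h [ 0.6207 -0.1922]
top [308.5 236.8] 299 [0.5766 0.0266] tray-h [0.5714 0.0265]
top [478.2 251.9] 118 [ 0.5452 -0.3912] tray-h [ 0.5407 -0.3828]
top [377.6 260.1] 191 [ 0.5211 -0.1436] tray-h [ 0.5171 -0.1402]
top [414.  261.1] 194 [ 0.52  -0.233] tray-h [ 0.516  -0.2278]
top [378.5 297.5] 191 [ 0.4296 -0.1456] tray-h [ 0.4275 -0.1422]
top [542.6 304.9] 84 [ 0.4173 -0.5438] tray-h [ 0.4154 -0.5322]
top [311.6 323. ] 246 [0.3658 0.0159] tray-h [0.365  0.0159]
top [  8.3 369.8] 63 [0.2451 0.7355] tray-h [0.2468 0.7207]
red [466.2 230.9] [458 223  17  17 242] [ 0.5952 -0.3602]
red [151.3 270.8] [148 267   7   8  40] [0.4857 0.4065]
t 12.32 pos [ 0.4139 -0.239   0.3175] d [-0.0005 -0.001   0.1205] rot [0.     0.0004 0.0008] w 0.0494 F [-0.8  0.3 -0.6]
```

In the tool's units: 0.1205 m is 24.1, 0.1 m is 20.

```bash
echo '[[[0, -0.2, 10], [0, 0, 0], 0.05], [[0, -0.2, 20], [0, 0, 0], 0.05], [[0, -0.2, 24.1], [0, 0, 0], 0.05], [[0, -0.2, 24.1], [0, 0, 0], 0], [[0, -0.2, 24.1], [0, 0, 0], 0]]' | python3 drive.py | tail -5
echo '[[[0, 0, 0], [0, 0, 0], 0], [[0, 0, 0], [0, 0, 0], 0], [[0, 0, -10], [0, 0, 0], 0], [[0, 0, -22], [0, 0, 0], 0], [[0, 0, -29], [0, 0, 0], 0]]' | python3 drive.py | tail -2
echo '[[[-2.8, 11.6, 0], [0, 0, 0], 0], [[-5.6, 23.2, 0], [0, 0, 0], 0], [[-8.2, 34.8, 0], [0, 0, 0], 0], [[-10.8, 46.4, 0], [0, 0, 0], 0], [[-13.4, 58, 0], [0, 0, 0], 0]]' | python3 drive.py | tail -2
echo '[[[-2.8, 11.6, 0], [0, 0, 0], 0], [[-5.6, 23.2, 0], [0, 0, 0], 0], [[-8.2, 34.8, 0], [0, 0, 0], 0], [[-8.74, 37.6, 4], [0, 0, 0], 0], [[-8.74, 37.6, 12], [0, 0, 0], 0]]' | python3 drive.py | tail -2
echo '[[[0, 0, 10], [0, 0, 0], 0], [[0, 0, 10.8], [0, 0, 0], 0], [[0, 0, 10.8], [0, 0, 0], 0]]' | python3 drive.py
```

```text
tcp_pos: [0.4141, -0.2401, 0.1976]
eef_rot: [0.06, 0.998, -0.0, 0.001]
ft_force: [1.1, -0.8, -0.2]
width: 0.02
gripper_force: 58.6
width: 0.0196
gripper_force: 58.8
width: 0.0199
gripper_force: 58.8
width: 0.0201
gripper_force: 58.9
t: 15.2
tcp_pos: [0.5817, 0.2204, 0.2286]
eef_rot: [0.061, 0.998, 0.0, 0.0]
ft_force: [0.1, 0.3, 0.7]
width: 0.0195
gripper_force: 65.1
```

In the tool's units: -0.114 m is -22.8, -0.1 m is -20.

```bash
echo '[[[0, 0, 0.4], [0, 0, 0], 0.05], [[0, 0, 0.4], [0, 0, 0], 0.05], [[0, 0, -10], [0, 0, 0], 0.05], [[0, 0, -20], [0, 0, 0], 0.05], [[3, -10, -22.8], [0, 0, 0], 0.05]]' | python3 drive.py |tail -2
echo '[[[3.2, -11.6, 0], [0, 0, 0], 0.05], [[6.4, -23.2, 0], [0, 0, 0], 0.05], [[9.6, -34.8, 0], [0, 0, 0], 0.05], [[12.8, -46.4, 0], [0, 0, 0], 0.05], [[16, -58, 0], [0, 0, 0], 0.05]]' | python3 drive.py |tail -2
echo '[[[2.52, -8.38, 6], [0, 0, 0], 0.05], [[2.52, -8.38, 16], [0, 0, 0], 0.05], [[2.52, -8.38, 26], [0, 0, 0], 0.05], [[2.52, -8.38, 29], [0, 0, 0], 0.05], [[2.52, -8.38, 29], [0, 0, 0], 0.05]]' | python3 drive.py |tail -5
echo '[[[0, 0, 0], [0, 0, 0], 0], [[0, 0, 0], [0, 0, 0], 0], [[0, 0, 0], [0, 0, 0], 0], [[0, 0, -10], [0, 0, 0], 0], [[0, 0, -22], [0, 0, 0], 0]]' | python3 drive.py | tail -2
echo '[[[-1.6, 10, -7], [0, 0, 0], 0], [[-3.4, 22, -7], [0, 0, 0], 0], [[-5.2, 34, -7], [0, 0, 0], 0], [[-7, 46, -7], [0, 0, 0], 0], [[-8.8, 58, -7], [0, 0, 0], 0]]' | python3 drive.py | tail -2
echo '[[[-1.6, 10, 0], [0, 0, 0], 0], [[-2.32, 18.38, 0], [0, 0, 0], 0], [[-2.32, 18.38, 10], [0, 0, 0], 0], [[-2.32, 18.38, 22.8], [0, 0, 0], 0], [[-2.32, 18.38, 22.8], [0, 0, 0], 0]]' | python3 drive.py
```

```text
width: 0.05
gripper_force: 0.0
width: 0.0501
gripper_force: 0.0
tcp_pos: [0.4283, -0.1455, 0.1967]
eef_rot: [0.061, 0.998, 0.0, -0.0]
ft_force: [-0.3, -0.7, 0.2]
width: 0.0503
gripper_force: 0.0
width: 0.0201
gripper_force: 59.1
width: 0.0197
gripper_force: 59.1
t: 18.95
tcp_pos: [0.5281, 0.2266, 0.2247]
eef_rot: [0.061, 0.998, -0.001, -0.003]
ft_force: [0.3, 0.1, -0.4]
width: 0.0199
gripper_force: 74.8
```

```bash
echo '[[[0, 0, 0], [0, 0, 0], 0.05], [[0, 0, 0], [0, 0, 0], 0.05], [[0, 0, -10], [0, 0, 0], 0.05], [[0, 0, -20], [0, 0, 0], 0.05], [[-1, -10, -22.8], [0, 0, 0], 0.05]]' | python3 drive.py |tail -2
echo '[[[-1.2, -12, 0], [0, 0, 0], 0.05], [[-2.4, -24, 0], [0, 0, 0], 0.05], [[-3.6, -36, 0], [0, 0, 0], 0.05], [[-4.8, -48, 0], [0, 0, 0], 0.05], [[-6, -60, 0], [0, 0, 0], 0.05]]' | python3 drive.py |tail -2
echo '[[[-2.02, -12, 2], [0, 0, 0], 0.05], [[-2.02, -21.66, 4], [0, 0, 0], 0.05], [[-2.02, -21.66, 4], [0, 0, 0], 0.05]]' | python3 drive.py |tail -2
python3 look.py w7; python3 toplook.py t7; python3 d.py .5197 -.2333 .197
```

```text
width: 0.05
gripper_force: 0.0
width: 0.0496
gripper_force: 0.0
width: 0.0497
gripper_force: 0.0
pale [441.6 207.4] [ 411  178   59   59 2441] [ 0.5205 -0.1436]
pale [323.8 220.4] [ 296  192   56   57 2264] [ 0.5196 -0.2324]
pale [374.4 339.9] [ 360  312   33   59 1253] [ 0.6279 -0.203 ]
pale [ 17.9 373.5] [   0  340   44   78 1407] [ 0.6232 -0.5116]
pale [469.3 446.3] [455 427  30  40 623] [ 0.7516 -0.1252]
top [543.8  43.6] 210 [ 1.0954 -0.5776] tray-h [ 1.0796 -0.5653]
top [589.7  78.8] 170 [ 1.0005 -0.6918] tray-h [ 0.9867 -0.6772]
top [374.8 160. ] 234 [ 0.7751 -0.1373] tray-h [ 0.7658 -0.1341]
top [232.6 211. ] 175 [0.6388 0.2159] tray-h [0.6324 0.2118]
top [479.4 209. ] 208 [ 0.6531 -0.3973] tray-h [ 0.6464 -0.3887]
top [398.7 218. ] 195 [ 0.6271 -0.1963] tray-h [ 0.6209 -0.1918]
top [229.4 230.5] 181 [0.5893 0.2222] tray-h [0.5839 0.218 ]
top [308.5 236.7] 295 [0.5767 0.0267] tray-h [0.5716 0.0265]
top [226.4 253. ] 186 [0.5334 0.2274] tray-h [0.5291 0.2231]
top [377.5 260.2] 195 [ 0.5209 -0.1433] tray-h [ 0.5169 -0.14  ]
top [311.6 322.7] 234 [0.3666 0.0161] tray-h [0.3657 0.0161]
red [151.2 270.7] [148 267   7   8  43] [0.4858 0.4066]
t 20.73 pos [ 0.5188 -0.2333  0.323 ] d [-7.00e-04  1.00e-04  1.26e-01] rot [-0.0004  0.0018  0.0001] w 0.0498 F [ 0.1  0.7 -0.2]
```

In the tool's units: 0.126 m is 25.2, 0.1 m is 20.

```bash
echo '[[[0, 0, 10], [0, 0, 0], 0.05], [[0, 0, 20], [0, 0, 0], 0.05], [[0, 0, 25.2], [0, 0, 0], 0.05], [[0, 0, 25.2], [0, 0, 0], 0.05], [[0, 0, 25.2], [0, 0, 0], 0]]' | python3 drive.py | tail -5
echo '[[[0, 0, 0], [0, 0, 0], 0], [[0, 0, 0], [0, 0, 0], 0], [[0, 0, -10], [0, 0, 0], 0], [[0, 0, -22], [0, 0, 0], 0], [[-1.6, 8, -29], [0, 0, 0], 0]]' | python3 drive.py | tail -2
echo '[[[-1.6, 11, 0], [0, 0, 0], 0], [[-3.4, 23, 0], [0, 0, 0], 0], [[-5.2, 35, 0], [0, 0, 0], 0], [[-7, 47, 0], [0, 0, 0], 0], [[-8.8, 59, 0], [0, 0, 0], 0]]' | python3 drive.py | tail -2
echo '[[[-1.38, 10.26, 0], [0, 0, 0], 0], [[-1.38, 10.26, 10], [0, 0, 0], 0], [[-1.38, 10.26, 22.4], [0, 0, 0], 0], [[-1.38, 10.26, 22.4], [0, 0, 0], 0], [[-1.38, 10.26, 22.4], [0, 0, 0], 0]]' | python3 drive.py | tail -6
echo '[[[0, 0, 0.2], [0, 0, 0], 0.05], [[0, 0, 0.2], [0, 0, 0], 0.05], [[0, 0, -10], [0, 0, 0], 0.05], [[0, 0, -20], [0, 0, 0], 0.05], [[-1, -8, -22.8], [0, 0, 0], 0.05]]' | python3 drive.py |tail -2
echo '[[[-1.6, -12, 0], [0, 0, 0], 0.05], [[-3.2, -24, 0], [0, 0, 0], 0.05], [[-4.8, -36, 0], [0, 0, 0], 0.05], [[-6.4, -48, 0], [0, 0, 0], 0.05], [[-7.62, -59.34, 4], [0, 0, 0], 0.05]]' | python3 drive.py |tail -2
python3 look.py w8; python3 d.py .627 -.1965 .197
```

```text
tcp_pos: [0.5196, -0.2331, 0.1971]
eef_rot: [0.06, 0.998, -0.0, 0.001]
ft_force: [0.8, -0.0, 0.3]
width: 0.0329
gripper_force: 0.0
width: 0.0198
gripper_force: 58.8
width: 0.0196
gripper_force: 58.8
t: 23.22
tcp_pos: [0.6249, 0.1427, 0.2305]
eef_rot: [0.061, 0.998, 0.0, 0.001]
ft_force: [1.1, 0.4, -0.1]
width: 0.0199
gripper_force: 74.3
width: 0.05
gripper_force: 0.0
width: 0.0499
gripper_force: 0.0
pale [393.4  62.1] [ 361   28   64   70 2922] [ 0.5227 -0.1432]
pale [ 72.2 128.8] [  0 120 162  17 332] [ 0.5376 -0.3701]
pale [164.3 204.5] [144 159  38  68 840] [ 0.5989 -0.3192]
pale [333.7 221.5] [ 310  197   48   52 2300] [ 0.6275 -0.1954]
pale [ 59.3 208.2] [ 39 200  43  18 538] [ 0.592  -0.3979]
pale [114.1 277. ] [ 62 270 117  16 755] [ 0.6514 -0.373 ]
pale [260.  388.3] [244 370  30  47 527] [ 0.7696 -0.2765]
pale [157.4 465.2] [ 125  450   64   30 1197] [ 0.8435 -0.3873]
t 24.57 pos [ 0.625  -0.202   0.3221] d [-0.0013  0.0058  0.1251] rot [-0.0012 -0.0001 -0.0049] w 0.05 F [ 0.3 -0.8 -0.1]
```

```bash
echo '[[[0, 0, 6], [0, 0, 0], 0.05], [[0, 0, 12], [0, 0, 0], 0.05], [[0, 0, 12], [0, 0, 0], 0.05]]' | python3 drive.py | tail -5; python3 d.py .6275 -.196 .197
```

```text
tcp_pos: [0.6252, -0.1961, 0.2613]
eef_rot: [0.061, 0.998, 0.001, -0.002]
ft_force: [-0.2, 1.0, 0.5]
width: 0.0503
gripper_force: 0.0
t 24.95 pos [ 0.6252 -0.1961  0.2613] d [-0.0025  0.0003  0.0643] rot [ 0.0008 -0.0036  0.0005] w 0.0503 F [-0.2  1.   0.5]
```

In the tool's units: -0.0015 m is -0.3, 0.065 m is 13.

```bash
echo '[[[-0.3, 0, 10], [0, 0, 0], 0.05], [[-0.3, 0, 13], [0, 0, 0], 0.05], [[-0.3, 0, 13], [0, 0, 0], 0.05], [[-0.3, 0, 13], [0, 0, 0], 0], [[-0.3, 0, 13], [0, 0, 0], 0]]' | python3 drive.py | tail -5
echo '[[[0, 0, 0], [0, 0, 0], 0], [[0, 0, 0], [0, 0, 0], 0], [[0, 0, -10], [0, 0, 0], 0], [[0, 0, -22], [0, 0, 0], 0], [[2, 6, -29], [0, 0, 0], 0]]' | python3 drive.py | tail -2
echo '[[[3.4, 11, 0], [0, 0, 0], 0], [[6.8, 23, 0], [0, 0, 0], 0], [[10.2, 35, 0], [0, 0, 0], 0], [[13.6, 47, 0], [0, 0, 0], 0], [[17.32, 58, 0], [0, 0, 0], 0]]' | python3 drive.py | tail -2
echo '[[[0, 3.34, 0], [0, 0, 0], 0], [[0, 3.34, 10], [0, 0, 0], 0], [[0, 3.34, 22.4], [0, 0, 0], 0], [[0, 3.34, 22.4], [0, 0, 0], 0], [[0, 3.34, 22.4], [0, 0, 0], 0]]' | python3 drive.py | tail -6
echo '[[[0, 0, 0.2], [0, 0, 0], 0.05], [[0, 0, 0.2], [0, 0, 0], 0.05], [[0, 0, -10], [0, 0, 0], 0.05], [[0, 0, -20], [0, 0, 0], 0.05], [[0.4, -8, -22.8], [0, 0, 0], 0.05]]' | python3 drive.py |tail -2
echo '[[[0.8, -12, 0], [0, 0, 0], 0.05], [[1.6, -24, 0], [0, 0, 0], 0.05], [[2.2, -36, 0], [0, 0, 0], 0.05], [[3, -48, 2], [0, 0, 0], 0.05], [[3, -51.32, 6], [0, 0, 0], 0.05]]' | python3 drive.py |tail -2
echo '[[[0, 0, 8], [0, 0, 0], 0.05], [[0, 0, 8], [0, 0, 0], 0.05]]' | python3 drive.py |tail -2
python3 look.py w9; python3 toplook.py t9; python3 d.py .5206 -.143 .197
```

```text
tcp_pos: [0.6283, -0.1971, 0.1997]
eef_rot: [0.061, 0.998, -0.0, 0.001]
ft_force: [-1.0, 1.0, 4.8]
width: 0.0197
gripper_force: 58.5
width: 0.0195
gripper_force: 59.0
width: 0.0196
gripper_force: 59.0
t: 27.45
tcp_pos: [0.5735, 0.1486, 0.2323]
eef_rot: [0.061, 0.998, 0.0, 0.001]
ft_force: [-0.4, -0.4, -0.2]
width: 0.0199
gripper_force: 80.6
width: 0.05
gripper_force: 0.0
width: 0.0502
gripper_force: 0.0
width: 0.0498
gripper_force: 0.0
pale [321.6 242.2] [ 288  207   68   70 3274] [ 0.5205 -0.1419]
pale [619.7 305.7] [ 587  260   53   99 3537] [0.5891 0.0506]
top [543.8  43.5] 210 [ 1.0958 -0.5775] tray-h [ 1.08   -0.5653]
top [614.3  62.9] 67 [ 1.045 -0.758] tray-h [ 1.0302 -0.742 ]
top [590.   78.7] 170 [ 1.0007 -0.6925] tray-h [ 0.9868 -0.6778]
top [375.1 159.4] 225 [ 0.7766 -0.1379] tray-h [ 0.7674 -0.1347]
top [232.8 211. ] 172 [0.6386 0.2156] tray-h [0.6322 0.2115]
top [262.5 213.6] 173 [0.6332 0.1417] tray-h [0.6269 0.1392]
top [229.4 230.4] 174 [0.5897 0.2221] tray-h [0.5843 0.2179]
top [308.6 236.8] 295 [0.5765 0.0265] tray-h [0.5714 0.0263]
top [259.5 234.5] 176 [0.5805 0.1476] tray-h [0.5753 0.1449]
top [226.4 253. ] 183 [0.5331 0.2276] tray-h [0.5289 0.2233]
top [312.7 320.2] 149 [0.3726 0.0135] tray-h [0.3716 0.0136]
red [466.1 231. ] [458 223  17  17 244] [ 0.5951 -0.3601]
red [151.3 270.6] [148 267   7   8  45] [0.4862 0.4064]
t 29.1 pos [ 0.5203 -0.1432  0.2762] d [-0.0001  0.0003  0.0792] rot [-0.0004  0.0021  0.0009] w 0.0498 F [ 0.4  0.3 -0. ]
```

In the tool's units: 0.0795 m is 15.9, 0.05 m is 10.

```bash
echo '[[[0, 0, 10], [0, 0, 0], 0.05], [[0, 0, 15.9], [0, 0, 0], 0.05], [[0, 0, 15.9], [0, 0, 0], 0.05], [[0, 0, 15.9], [0, 0, 0], 0], [[0, 0, 15.9], [0, 0, 0], 0]]' | python3 drive.py | tail -5
echo '[[[0, 0, 0], [0, 0, 0], 0], [[0, 0, 0], [0, 0, 0], 0], [[0, 0, -10], [0, 0, 0], 0], [[0, 0, -22], [0, 0, 0], 0], [[0.6, 4, -29], [0, 0, 0], 0]]' | python3 drive.py | tail -2
echo '[[[1.4, 11, 0], [0, 0, 0], 0], [[2.8, 23, 0], [0, 0, 0], 0], [[4.2, 35, 0], [0, 0, 0], 0], [[5.6, 47, 0], [0, 0, 0], 0], [[6.4, 55.32, 0], [0, 0, 0], 0]]' | python3 drive.py | tail -2
echo '[[[0, 0, 0], [0, 0, 0], 0], [[0, 0, 10], [0, 0, 0], 0], [[0, 0, 22.4], [0, 0, 0], 0], [[0, 0, 22.4], [0, 0, 0], 0], [[0, 0, 22.4], [0, 0, 0], 0]]' | python3 drive.py | tail -6
echo '[[[0, 0, 0.2], [0, 0, 0], 0.05], [[0, 0, 0.2], [0, 0, 0], 0.05], [[0, 0, -10], [0, 0, 0], 0.05], [[0, 0, -22], [0, 0, 0], 0.05], [[0, -6, -26], [0, 0, 0], 0.05]]' | python3 drive.py |tail -2
echo '[[[4, -10, 0], [0, 0, 0], 0.05], [[5, -17, 0], [0, 0, 0], 0.05], [[5, -17, 0], [0, 0, 0], 0.05], [[5, -17, 0], [0, 0, 0], 0.05]]' | python3 drive.py |tail -2
python3 look.py w10; python3 toplook.py t10; python3 d.py .495 .04 .30
```

```text
tcp_pos: [0.5206, -0.1434, 0.1972]
eef_rot: [0.061, 0.998, -0.0, 0.002]
ft_force: [-0.3, 0.2, 4.5]
width: 0.0201
gripper_force: 58.5
width: 0.0201
gripper_force: 59.0
width: 0.0197
gripper_force: 58.9
t: 31.6
tcp_pos: [0.5216, 0.1549, 0.2297]
eef_rot: [0.061, 0.998, 0.0, 0.001]
ft_force: [-0.8, 0.1, -0.7]
width: 0.0199
gripper_force: 73.7
width: 0.05
gripper_force: 0.0
width: 0.0499
gripper_force: 0.0
pale [258.6  70.5] [ 233   38   59   56 1845] [0.3695 0.0116]
pale [554.4 250.2] [ 519  221   70   54 2416] [0.5446 0.2444]
pale [462.5 252.4] [ 433  224   58   56 2350] [0.537  0.1644]
pale [544.5 323.9] [ 510  283   67   96 2778] [0.6177 0.2395]
pale [455.8 311.2] [ 431  285   50   65 2287] [0.5944 0.1576]
pale [312.1 327.3] [ 282  291   65   67 2235] [0.5951 0.0237]
top [543.4  43.8] 217 [ 1.0949 -0.5766] tray-h [ 1.0791 -0.5644]
top [589.9  78.7] 172 [ 1.0008 -0.6922] tray-h [ 0.9869 -0.6776]
top [374.9 159.7] 228 [ 0.7759 -0.1375] tray-h [ 0.7667 -0.1342]
top [232.6 211. ] 170 [0.6387 0.216 ] tray-h [0.6323 0.2119]
top [262.4 213.5] 171 [0.6335 0.142 ] tray-h [0.6272 0.1395]
top [229.5 230.3] 172 [0.5899 0.2219] tray-h [0.5845 0.2177]
top [255.2 234.7] 62 [0.5799 0.1582] tray-h [0.5747 0.1553]
top [226.5 252.8] 177 [0.5337 0.2272] tray-h [0.5295 0.2229]
top [253.4 255.5] 115 [0.528  0.1611] tray-h [0.5239 0.1581]
top [470.8 254.8] 90 [ 0.5377 -0.3726] tray-h [ 0.5334 -0.3646]
red [466.3 231. ] [458 223  17  17 245] [ 0.595  -0.3606]
red [151.3 270.7] [148 267   7   8  43] [0.4859 0.4063]
t 32.88 pos [0.4825 0.0449 0.3583] d [-0.013  -0.0034  0.0583] rot [0.0002 0.0006 0.0014] w 0.05 F [ 0.5  1.2 -0.3]
```

View pics/w10.png

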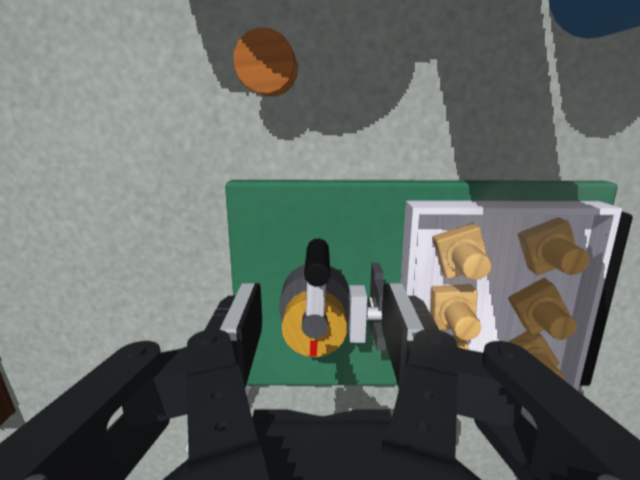

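View pics/t10.png

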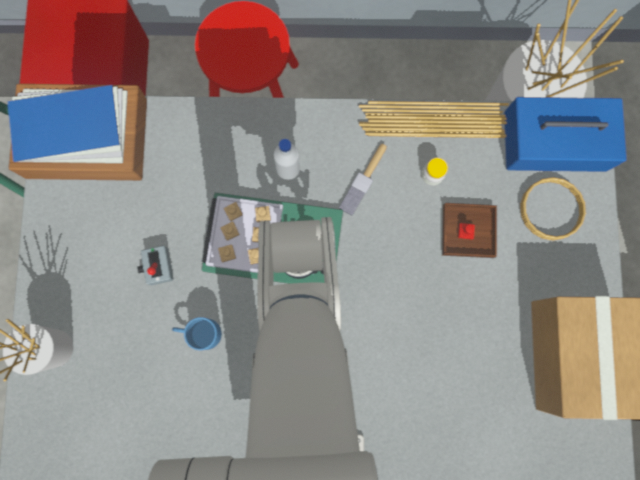

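The wrist view shows the pin's black column at col 317, rows 240–285, the hub at (316,322) and the red mark at (314,348). Six pale finials stand in the tray. The top view shows the red one in the box and the toggle OFF. I project the candidate pin points.

```bash
python3 - <<'E'
from h import *
for nm,P in(("hub75",(.558,.028,.075)),("pin78",(.4945,.0385,.078)),("pin125",(.4945,.0385,.125)),("high59",(.558+.0345,.028-.0057,.065))): print(nm,proj("wrist",P).round(1))
print("top of pin from px",ray("wrist",317,250,.125).round(4),ray("wrist",316,322,.078).round(4),ray("wrist",314,348,.067).round(4))
im=cv2.cvtColor(cv2.imread("pics/w10.png"),cv2.COLOR_BGR2GRAY)[225:345,290:345]
print((im[::6,::4]))
E
```

```text
hub75 [309.4 323.7]
pin78 [312.4 245.7]
pin125 [310.6 272.1]
high59 [308.3 355. ]
top of pin from px [0.4813 0.0439 0.125 ] [0.5554 0.0334 0.078 ] [0.5851 0.0279 0.067 ]
[[ 91  90  90  90  91  91  91  91  93  91  90  90  92  93]
 [ 92  91  92  92  91  91  92  90  91  92  92  92  92  93]
 [ 92  93  93  93  91  92  89  84  90  92  92  92  92  92]
 [ 91  91  92  94  93  21  20  20  17  37  92  93  91  91]
 [ 92  93  93  92  62  19  21  20  18  14  92  93  92  93]
 [ 92  93  92  92  42  19  21  20  19  14  85  92  93  94]
 [ 91  93  93  92  23  20  20  19  18  14  81  91  91  95]
 [ 93  93  76  70  19  27  25  25  26  19  42  77  92  93]
 [ 75  68  68  70  24  23  24  24  24  23  26  34  35  80]
 [ 65  71  78  82  30  23  22  22  22  22  41  37  34  33]
 [ 80  82  80  81 109 155  52  39  56  54  43  41  43  37]
 [ 79  82  79 102 135 202 190 194 176  53  42  42  43  42]
 [ 78 127 129 134 146 202 191 194 187  64  63  60  43  41]
 [119 130 152 153 160 201 190 193 188  80  71  64  62  46]
 [149 157 156 151 171 200 190 191 181  81 141  77  70  61]
 [152 154 157 131 112 121  94 107 157  91 153 152  91 127]
 [151 153 154  91  82  78  80  79  79  59 146 150 150 150]
 [154 151 156  91  81  81  79  80  77  80 118 153 150 147]
 [153 154 153 149  81  81  80  81  80  81  98 150 151 149]
 [151 154 151 152 153 138 114  79  82 121 147 151 151 148]]
```

Pin top centre is at (317,275), so the pin is near (0.496, 0.0425) and the cam axis near (0.5575, 0.032). I grip the pin and check.

```bash
echo '[[[-2.74, -0.2, 8], [0, 0, 0], 0.05], [[-2.74, -0.2, 16], [0, 0, 0], 0.05], [[-2.74, -0.2, 19.2], [0, 0, 0], 0.05], [[-2.74, -0.2, 19.2], [0, 0, 0], 0.05]]' | python3 drive.py | tail -5
echo '[[[0, 0, 0], [0, 0, 0], 0], [[0, 0, 0], [0, 0, 0], 0], [[0, 0, 0], [0, 0, 0], 0]]' | python3 drive.py
```

```text
tcp_pos: [0.4954, 0.042, 0.2613]
eef_rot: [0.06, 0.998, -0.0, -0.001]
ft_force: [0.6, -0.3, 0.6]
width: 0.0498
gripper_force: 0.0
t: 33.75
tcp_pos: [0.4961, 0.0416, 0.2635]
eef_rot: [0.061, 0.998, 0.0, 0.001]
ft_force: [-1.6, 1.1, 4.7]
width: 0.0146
gripper_force: 58.3
```

In the tool's units: -0.0615 m is -12.3, -0.0547 m is -10.94.

```bash
echo '[[[-0.32, -3.2, 0], [0, 0, 0], 0], [[-1.44, -6.26, 0], [0, 0, 0], 0], [[-3.32, -8.88, 0], [0, 0, 0], 0], [[-5.82, -10.94, 0], [0, 0, 0], 0], [[-8.76, -12.3, 0], [0, 0, 0], 0]]' | python3 drive.py
echo '[[[-1.9, -0.42, 0], [0, 0, 0], 0], [[-3.62, -0.54, 0], [0, 0, 0], 0], [[-3.62, -0.54, 0], [0, 0, 0], 0], [[-3.62, -0.54, 0], [0, 0, 0], 0]]' | python3 drive.py
python3 d.py .55 -.0295 .2635
```

```text
t: 34.38
tcp_pos: [0.5299, -0.0247, 0.263]
eef_rot: [0.061, 0.998, 0.0, -0.003]
ft_force: [-8.3, 5.3, 8.0]
width: 0.0146
gripper_force: 59.7
t: 34.88
tcp_pos: [0.5485, -0.0307, 0.2631]
eef_rot: [0.061, 0.998, -0.001, -0.001]
ft_force: [-5.3, -7.9, 6.0]
width: 0.0144
gripper_force: 59.9
t 34.88 pos [ 0.5485 -0.0307  0.2631] d [-0.0014  0.0014 -0.0004] rot [-0.0019 -0.0014  0.001 ] w 0.0144 F [-5.3 -7.9  6. ]
```

In the tool's units: -0.1 m is -20, 0.06 m is 12.

```bash
echo '[[[0, 0, 0], [0, 0, 0], 0.05], [[0, 0, 0], [0, 0, 0], 0.05], [[0, 0, -10], [0, 0, 0], 0.05], [[8, 6, -20], [0, 0, 0], 0.05], [[12, 6, -20], [0, 0, 0], 0.05]]' | python3 drive.py | tail -2
python3 look.py w11
python3 - <<'E'
import cv2
im=cv2.imread("pics/w11.png"); cv2.imwrite("pics/w11.png",im)
E
python3 d.py .55 0 .2
```

```text
width: 0.0499
gripper_force: 0.0
pale [304.3  53.6] [ 282   21   56   56 1647] [0.369  0.0117]
pale [600.4 233.8] [ 569  205   66   54 1926] [0.5439 0.2512]
pale [504.5 236.7] [ 474  208   63   55 2461] [0.5365 0.1674]
pale [366.1 292.4] [ 337  264   60   68 1991] [0.5758 0.0416]
pale [582.  321.5] [ 545  268   75  107 3401] [0.6307 0.2421]
pale [491.6 306. ] [ 461  270   64   82 3213] [0.6039 0.1568]
t 35.6 pos [0.4918 0.0082 0.3634] d [-0.0586 -0.0012  0.1634] rot [0.0003 0.0011 0.0017] w 0.0497 F [-0.   0.2 -0.3]
```

View pics/w11.png

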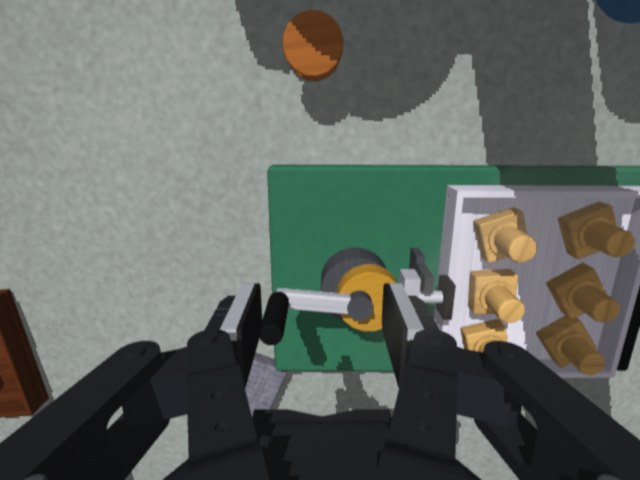

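The cam is turned: the crank points toward the polisher's −y, with the hub at (361,307) and the pin base near (279,297). I zoom to judge the angle.

```bash
python3 - <<'E'
from find import *
w=cv2.imread("pics/w11.png"); s=cv2.cvtColor(snap("scene","s11"),cv2.COLOR_RGB2BGR); snap("top","t11")
a=cv2.resize(w[235:355,250:450],(800,480)[:2],interpolation=cv2.INTER_CUBIC)
b=cv2.resize(s[225:285,285:375],(400,266),interpolation=cv2.INTER_CUBIC)
a=cv2.resize(a,(533,320)); 
cv2.imwrite("pics/c11.png",np.vstack([a,np.pad(b,((0,0),(0,133),(0,0)))]))
E
```

```text
(no output)
```

View pics/c11.png

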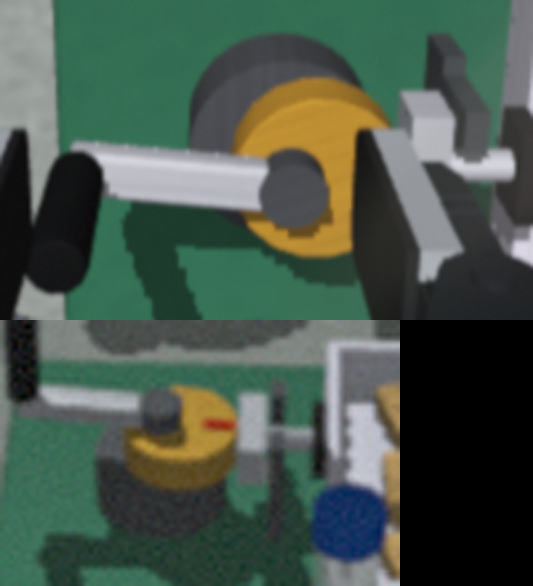

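The crank is about 4° short of square, so the cam is near 1.93 rad and well inside the band. The red mark faces the plunger, which is pushed in. Next is the toggle, after one look from above it.

In the tool's units: 0.11 m is 22, 0.285 m is 57.

```bash
echo '[[[3, 11, 0], [0, 0, 0], 0], [[6, 22, 0], [0, 0, 0], 0], [[9, 34, 0], [0, 0, 0], 0], [[12, 46, 0], [0, 0, 0], 0], [[15, 57, 0], [0, 0, 0], 0]]' | python3 drive.py |tail -2
echo '[[[3, 11, 0], [0, 0, 0], 0], [[4.64, 16.32, 0], [0, 0, 0], 0], [[4.64, 16.32, 0], [0, 0, 0], 0], [[4.64, 16.32, 0], [0, 0, 0], 0]]' | python3 drive.py |tail -2
python3 toplook.py t12
python3 - <<'E'
from find import *
robot.snapshot("wrist");c=cal("wrist");im=snap("wrist","w12"); h=hsv(im);H,S,V=h[...,0],h[...,1],h[...,2]
for cc,s,m in blobs(((H<6)|(H>174))&(S>150)&(V>90),50): print(cc.round(1),s,ray("wrist",*cc,.09,c).round(4))
E
python3 d.py .439 .384 .253
```

```text
width: 0.0004
gripper_force: 0.0
width: -0.0
gripper_force: 0.0
top [590.2  78.5] 170 [ 1.0012 -0.6931] tray-h [ 0.9873 -0.6784]
top [129.1 126.4] 127 [0.8537 0.4858] tray-h [0.8428 0.4762]
top [374.8 159.8] 227 [ 0.7757 -0.1373] tray-h [ 0.7665 -0.1341]
top [232.8 210.9] 179 [0.6389 0.2155] tray-h [0.6325 0.2114]
top [262.4 213.5] 170 [0.6334 0.1418] tray-h [0.6271 0.1393]
top [229.4 230.4] 184 [0.5897 0.2221] tray-h [0.5843 0.2179]
top [259.5 234.5] 178 [0.5806 0.1476] tray-h [0.5754 0.1449]
top [474.9 252. ] 132 [ 0.5446 -0.383 ] tray-h [ 0.5401 -0.3747]
top [302.9 240.9] 298 [0.5662 0.0404] tray-h [0.5612 0.0399]
top [226.8 252.9] 182 [0.5336 0.2266] tray-h [0.5293 0.2223]
top [256.  255.3] 181 [0.5286 0.1546] tray-h [0.5244 0.1518]
top [311.6 322.9] 245 [0.3662 0.0161] tray-h [0.3654 0.0161]
top [  8.3 369.9] 62 [0.2449 0.7356] tray-h [0.2466 0.7208]
top [542.6 400.9] 268 [ 0.1907 -0.5336] tray-h [ 0.1935 -0.5223]
red [466.2 231. ] [458 223  17  17 241] [ 0.5951 -0.3603]
red [151.5 270.1] [148 264   8  11  51] [0.4873 0.406 ]
[346.6 282.2] [332 272  27  23 405] [0.4796 0.3964 0.09  ]
t 36.98 pos [0.441  0.3821 0.3619] d [0.0022 0.0017 0.1089] rot [-0.0005 -0.0003 -0.0012] w -0.0003 F [ 0.4 -0.6 -1. ]
```

View pics/w12.png

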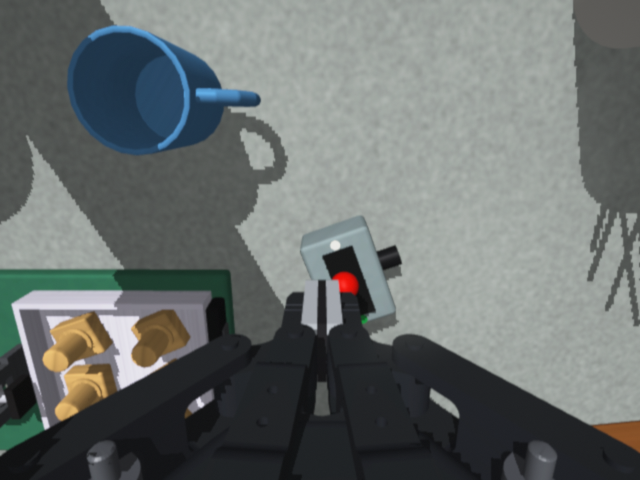

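The wrist view shows the toggle ball at (346,282), about (0.4796, 0.3964), leaning to the white dot (335,245). The mug is well clear. I push it towards +x.

```bash
echo '[[[0.6, 1.2, 10], [0, 0, 0], 0], [[0.6, 1.2, 21.8], [0, 0, 0], 0], [[0.6, 1.2, 21.8], [0, 0, 0], 0]]' | python3 drive.py | tail -5
echo '[[[-4.4, 1.4, 0], [0, 0, 0], 0], [[-8.8, 3, 0], [0, 0, 0], 0], [[-13.28, 4.46, 0], [0, 0, 0], 0], [[-13.28, 4.46, 0], [0, 0, 0], 0]]' | python3 drive.py
echo '[[[4, 0, -10], [0, 0, 0], 0], [[12, 0, -22], [0, 0, 0], 0], [[22, 0, -26], [0, 0, 0], 0], [[24, 0, -26], [0, 0, 0], 0], [[24, 0, -26], [0, 0, 0], 0]]' | python3 drive.py | tail -4
python3 toplook.py t13 | grep red
python3 - <<'E'
from find import *
w=snap("wrist","w13");s=snap("scene","s13")
h=hsv(s);H,S,V=h[...,0],h[...,1],h[...,2]
for cc,q,m in blobs(((H<6)|(H>174))&(S>150)&(V>110),8,900): print("scene red",cc.round(1),q)
cv2.imwrite("pics/c13.png",cv2.cvtColor(np.hstack([cv2.resize(s[180:300,280:540],(520,300)),cv2.resize(w,(280,300))]),cv2.COLOR_RGB2BGR))
E
```

```text
tcp_pos: [0.437, 0.3874, 0.2493]
eef_rot: [0.061, 0.998, -0.003, -0.003]
ft_force: [0.3, -0.2, 0.4]
width: -0.0
gripper_force: 0.0
t: 37.85
tcp_pos: [0.5065, 0.4033, 0.2556]
eef_rot: [0.062, 0.998, -0.0, -0.002]
ft_force: [-9.5, -0.1, 2.0]
width: 0.0001
gripper_force: 4.7
eef_rot: [0.061, 0.998, 0.001, 0.001]
ft_force: [0.4, 0.5, 0.1]
width: 0.0002
gripper_force: 0.0
red [466.3 230.9] [458 223  17  17 242] [ 0.5952 -0.3605]
red [150.6 256.7] [145 249  12  17  98] [0.5201 0.41  ]
scene red [502.  217.5] [498 215   9   6  34]
scene red [118.8 280.3] [114 277  11   8  75]
scene red [129.  289.4] [126 284   8  14  64]
scene red [114.1 293.2] [111 288   7  10  51]
```

View pics/c13.png

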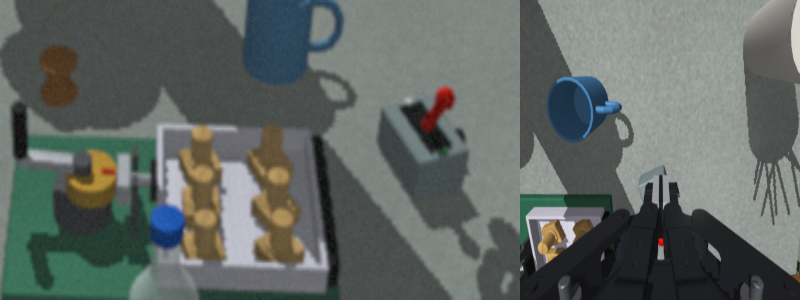

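The toggle is ON, with the ball back at (150.6,256.7) as at the start. Six pale finials stand in the tray, the red one is in the box, the cam's mark is on the plunger, and the arm is clear. I hand in.

```bash
python3 -c "
from workcell import robot
print(robot.job_done())"
```

```text
the job is handed in; nothing more can be done
None
```

I finished the whole sequence and handed the job in at about 38 s on the robot clock, but the hand-in returned no verdict: isolator off, the one red finial in the wooden box, all six pale finials in the tray, cam turned to about 1.93 rad by image estimate (target 2.0, allowed 1.8–2.2) with its mark on the plunger, isolator back on.

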